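# Set up the tablet on its folding kitchen stand

## Robot

A 6-joint arm with a two-finger parallel gripper is mounted at the origin on a cart in front of the work surface, level with it; the furniture and walls round the work are solid. World frame = base frame: x ahead of the robot, y to its left, z up, the work surface at z = 0. Lengths are in m, angles in degrees, forces in N, time in s.
With the tool pointing down it reaches from about 0.3 to 0.75 m from the base axis. Payload 8.5 kg.
Tool frame: the origin (TCP) lies on the centre line of the jaws, within the pads' length; the fingertips stand 17 mm ahead of it and the grasp point (between the pads) lies 2 mm behind it; z points along the fingers, y is the direction in which the jaws open and shut (so a half turn about z gives the same grasp; the last joint's range is limited). The gripper opens to 85 mm and grips with 20 to 120 N. Pads are 22 mm wide; open, the fingers measure 114 mm over their backs; the gripper's body (76 mm by 85 mm) begins 54 mm behind the grasp point. The pads swing forward as they close: fully open they stand 13 mm farther back than shut.
Start: joints at [63.295, 21.807, 74.336, -0, 83.858, -12.336], TCP at [0.136, 0.533, 0.248] pointing down, gripper open.
Joint ranges: [-178.18, 178.18], [-50.72, 133.34], [12.68, 142.11], [-81.47, 261.47], [9.98, 163.14], [-165.26, 165.26]. Speed limits (degrees/s): [136.94, 136.94, 180, 180, 180, 180].

## Interface

Orientations are given as a 3x3 rotation matrix whose columns are the frame's x, y, z axes.
In Python, from rig import env, imaging, close_job gives the robot as it stands.
- The arm moves only by the tool step_arm, never from a script. Its argument "steps" is one flat list of numbers, 7 for each row, row after row: the opening, from 0 (shut) to 1 (fully open), then the shift along the tool's x, y, z as a fraction of full scale, then the turn, a rotation vector about the tool's x, y, z as a fraction of full scale. A call has 1 to 10 rows; each row is the pose to reach, as a shift and turn from the pose commanded when the call began, along the tool's axes at that moment; what a row does not reach only later rows make up. Full scale, the value 1, is 0.3 m for a shift and 45 degrees for a turn. A row lasts 1/10 s, in which the tool goes at most 50 mm and 8.59 degrees, less where a joint would pass 70% of its speed; a pose out of reach is approached as far as the arm can. A call with a number of a shift or a turn outside -1 to 1 is refused whole. A call with a gripper value outside its range is refused whole. The fingers move at their own pace and stop on an object; "grip_force" is the grip in N (left out, the last holds). Time passes only in rows, so rows that repeat a pose let the fingers close. It gives the time, the measured TCP pose, the force and the opening at its end, in the units of the state.
- env.observe(): the state, without advancing time (a new reading comes with each control period).
- imaging.get_image(name): name is "scene" or "top"; returns (picture, depth): 480x640x3 uint8, blue, green, red; 480x640 float32, m along the optical axis (not along the pixel's ray), 0 where there is no reading.
- imaging.get_calibration(name): a dict with "camera_matrix" (3x3 intrinsics, pixels), "k1" (the pictures are not rectified: a ray, as slopes to the right and down, at radius r is drawn at 1 + k1 r^2 times it, then the intrinsics apply), "world_from_camera" (4x4, takes a point from camera to world coordinates). Camera axes: x right, y down, z forward; pixel columns grow to the right and rows downward; lengths in m; the calibration is good to about 2 mm. A picture is of the moment at which its call begins. get_calibration takes no time and is no camera call.
- close_job(): hands the job in, once; it reports no verdict.
Trained networks look in the newest picture that a camera, given by its name, has taken for a name from the list of things; names that differ only in an ending like _2 or _b are one class to them, and where a whole thing is asked for, a point or a joint stands for the part that bears it (a point fixed in the world has none). Each returns a list of dicts, best first, with "score" (0 to 1); they miss things now and then, are a little off and sometimes report something else, mostly with a low value. They report only what shows in the picture. A call takes as long as a camera call.
- imaging.spot_in(camera, target): "pixel" ([column, row] in pixels, amid what is visible of it).
- imaging.regions_of(camera, target): "mask" (480x640 bool, what is visible of it) and "pixel" ([column, row] in pixels, amid what is visible of it).
- imaging.pinpoint(camera, target): "pixel" ([column, row] in pixels: a listed point, or the origin of a listed thing).
The state is a dict: "time_s": time; "q": joint angles; "qvel": joint speeds; "joint_efforts": joint torques, N m; "position": TCP position; "tool_rot": TCP orientation; "ft_force": force on the tool from outside, world axes, zero at the start; "wrist_torque": the same for the moment, N m; "grip_width": finger opening in m.
Only numpy, scipy, OpenCV 4.12 (cv2) and the standard library are available. Lean on these libraries where they do the work, as an engineer would, in place of code of your own. Each camera call takes 0.05 s, during which the arm holds its last target.

## Task

Fold the back panel of the wooden tablet stand backwards from upright until its red pointer is at the red mark, 30 degrees back from upright, and let go of it. Then lift the tablet out of its charging dock and lay it gently back on the panel, screen to the front, centred, with its lower long edge down in the ledge and its back flat on the panel; the panel must end at the mark. Do not let the tablet fall, and leave the other things standing where they are.

Things in the scene. Friction and masses are not known exactly. Their poses are not given: they have to be found in the camera images.
- panel (a joint): Recline of the stand's light wooden back panel (170 mm wide, 8 mm thick, its top edge 92 mm from the hinge axis), rad: 0 = upright, positive = folded backwards, away from the ledge; range -0.3 to 1.2; starts between -0.22 and 0.22; the red mark on the scale at the panel's right (-y) end is at 0.524 (30 degrees). The hinge is stiff and stays where it is left; it takes about 5 N at the top edge to turn.
- hinge (a point): Middle of the panel's hinge axis, 32 mm above the wooden hob cover on which the stand is mounted (cover top 20 mm above the worktop). Axes of the stand: z up, y along the hinge axis (the person's left), -x is the front of the stand, where the ledge is; the panel swings in the x-z plane. The stand (base board 170 x 230 x 14 mm, centred 30 mm behind the hinge axis) is fixed to the cover.
- panel_top (a point): Middle of the panel's top edge (the panel reaches from here 92 mm down to the hinge); z points along the panel away from the hinge, x is normal to the panel and points to its back. The top edge can be pinched across its 8 mm thickness.
- ledge (a point): Where the middle of the tablet's lower rear edge belongs: the inner corner between the ledge and the panel's front face at 30 degrees (3.5 mm in front of the hinge axis, 2 mm above it). Axes as the stand's (z up, -x front). From here the ledge, 150 mm wide, rises to the front at 30 degrees, square to the panel at the mark; it is 24 mm deep from panel to lip and its lip stands 10 mm above it.
- tablet_center (a point): Centre of the loose blue-cased tablet: 160 mm wide (its y), 135 mm tall (its z, up as it stands in the dock), 10 mm thick (its x); 0.25 kg before variation. -x is the screen side. It stands upright in the dock's slot, 14 mm wide and 31 mm deep, with its top edge free, and overhangs the panel's top by about 43 mm when on the stand.
- tablet_foot (a point): Middle of the tablet's lower rear edge: 5 mm to the back (+x of the tablet) and 67.5 mm below its centre. Axes as the tablet's.
- tablet: The same tablet; origin at the centre of its lower edge face (67.5 mm below tablet_center).
- dock: Grey plastic charging dock fixed on the worktop, 80 x 130 x 43 mm, origin at the centre of its underside; slot along its y, slot floor 12 mm above the origin; the tablet's screen in it faces -x. A wall cabinet overhangs the worktop (from x = 0.70 back, y below 0.08, underside 0.47 up): a wrist leaning back can strike it, so swing round near the robot.
- jar_a: Square glass spice jar, light brown contents, grey cap, 46 x 46 x 96 mm, bystander behind the stand.
- jar_b: Square glass spice jar, pinkish contents, grey cap, 46 x 46 x 96 mm, bystander behind the stand.
- timer: White round kitchen timer, 58 x 58 x 42 mm, bystander close behind the stand.
- ramekin: Small white dish, 66 x 66 x 34 mm, bystander close behind the stand.
- glass: Clear drinking glass, 81 x 81 x 92 mm, bystander on the worktop left of and behind the dock.

How it is judged (in metres and radians):
On the way:
1. the panel is folded back to the red mark (within 4.5 degrees) and released while the tablet is still in its dock (value of joint panel between 0.445 and 0.605 rad and contact force between the fingers and panel below 0.1 N and distance of tablet_center from where it was at the start of the episode below 0.03 m), for 0.2 s.
At the end, for the whole second after the job is handed in: Panel 0.445 to 0.605 rad back from upright; tablet at rest on it, screen to the front, long edge down: lower rear edge in the ledge corner (12 mm forward to 8 mm back, -6 to +8 mm high), centred within 20 mm, flat on the panel and square to it within 0.09 rad (value of joint panel between 0.445 and 0.605 rad and x of tablet_foot in the frame of ledge between -0.012 and 0.008 m and y of tablet_foot in the frame of ledge between -0.02 and 0.02 m and z of tablet_foot in the frame of ledge between -0.006 and 0.008 m and angle between the x axis of tablet_center and the x axis of panel_top, either way round below 0.09 rad and angle between the y axis of tablet_center and the y axis of panel_top, either way round below 0.09 rad and angle between tablet_center's own x axis and vertical above 1.8 rad and angle between tablet_center's own z axis and vertical below 0.75 rad and linear speed of tablet below 0.02 m/s and velocity of joint panel below 0.05 rad/s); the robot touches nothing.
It fails at once if the tablet falls or is let fall back onto the panel (turning faster than 4 rad/s while the fingers do not hold it) (angular speed of tablet above 4 rad/s and contact force between the fingers and tablet below 0.05 N).
It fails at once if another thing is pushed more than 40 mm or tipped over (distance of any of jar_a, jar_b, timer, ramekin, glass from where it was at the start of the episode above 0.04 m or angle between any of jar_a, jar_b, timer, ramekin, glass's own z axis and vertical above 0.5 rad).
It also fails if it takes over 58 s, if anything falls off the work surface, if the arm or the gripper's body presses on something with over 40 N, if the wrist force passes 120 N, or if a joint passes its speed limit or range.

## Working session

There is one attempt and no reset: what is moved stays moved. The work goes in short steps, Python scripts to look and compute and a tool call to move; the robot and the scene stay as the last step left them, time stands still between calls to the robot, and variables do not carry over. Pictures are saved under pics/ and viewed, and the job is handed in when it is done.

Besides the shell and the picture viewer there is one more tool, called after ">>>" as name(argument=value, ...), one argument or row to a line, values as JSON. step_arm: Moves the arm, as the interface text tells. Shift numbers are shares of 0.3 m and turn numbers shares of 45 degrees, none past 1 either way. Its arguments: {"type":"object","properties":{"steps":{"type":"array","items":{"type":"number"}},"grip_force":{"type":"number"}},"required":["steps"]}

```bash
ls; mkdir -p pics; python3 - <<'E'
from rig import env, imaging
import cv2,numpy as np
np.set_printoptions(precision=4,suppress=True)
o=env.observe();print({k:np.round(v,3) for k,v in o.items()})
for n in("scene","top"):
    im,d=imaging.get_image(n);cv2.imwrite(f"pics/{n}0.png",im);np.save(f"pics/{n}0.npy",d)
    print(imaging.get_calibration(n))
    for t in("panel_top","hinge","ledge","tablet_center","tablet_foot","dock","jar_a","timer","ramekin","glass"):
        try:
            r=imaging.pinpoint(n,t);print(n,t,[(np.round(x["pixel"],1),round(x["score"],2)) for x in r[:3]])
        except Exception as e: print(t,e)
E
```

```text
pics
{'time_s': np.float64(0.0), 'q': array([ 63.294,  21.841,  74.384,  -0.001,  83.857, -12.336]), 'qvel': array([ 0.046,  0.001,  0.126,  0.021, -0.08 ,  0.056]), 'joint_efforts': array([  0.   , -44.847, -23.128,  -0.   ,   0.005,   0.   ]), 'position': array([0.136, 0.533, 0.248]), 'tool_rot': array([[-0.969,  0.248, -0.001],
       [ 0.248,  0.969, -0.001],
       [ 0.   , -0.001, -1.   ]]), 'ft_force': array([-0.362, -0.307,  0.717]), 'wrist_torque': array([ 0.016, -0.023, -0.029]), 'grip_width': np.float64(0.086)}
{'camera_matrix': array([[507.6464,   0.    , 320.3849],
       [  0.    , 507.6464, 243.2739],
       [  0.    ,   0.    ,   1.    ]]), 'k1': -0.0607520475507764, 'world_from_camera': array([[ 0.6153, -0.5774,  0.5367,  0.1065],
       [-0.7882, -0.4429,  0.4272, -0.2076],
       [-0.009 , -0.6859, -0.7277,  0.7652],
       [ 0.    ,  0.    ,  0.    ,  1.    ]])}
scene panel_top [(array([206.9, 198.3]), 0.9), (array([307.3, 203.4]), 0.58)]
scene hinge [(array([208.5, 240.3]), 0.91), (array([307.4, 204.6]), 0.58)]
scene ledge [(array([210. , 238.2]), 0.79)]
scene ta
[... 761 characters left out ...]

       [-0.9995, -0.0039,  0.0302,  0.1606],
       [-0.0292, -0.152 , -0.988 ,  1.0468],
       [ 0.    ,  0.    ,  0.    ,  1.    ]])}
top panel_top [(array([208. , 272.9]), 0.8)]
top hinge [(array([223.8, 287.5]), 0.87), (array([297.6, 191.4]), 0.29)]
top ledge [(array([223.6, 284.2]), 0.65), (array([211.2, 275. ]), 0.53)]
top tablet_center [(array([430.9, 311.6]), 0.88)]
top tablet_foot [(array([422.4, 314.8]), 0.84), (array([425.8, 313.3]), 0.69)]
top dock []
top jar_a [(array([296.6, 191.2]), 0.92), (array([257.9, 189.3]), 0.61)]
top timer [(array([198.4, 222.6]), 0.61)]
top ramekin [(array([237.9, 208.6]), 0.64)]
top glass [(array([358.8, 239.4]), 0.68), (array([294.3, 187.5]), 0.3)]
```

View pics/scene0.png

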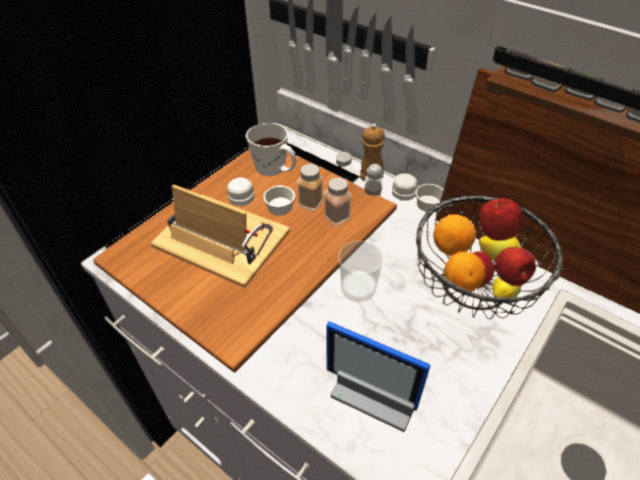

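View pics/top0.png

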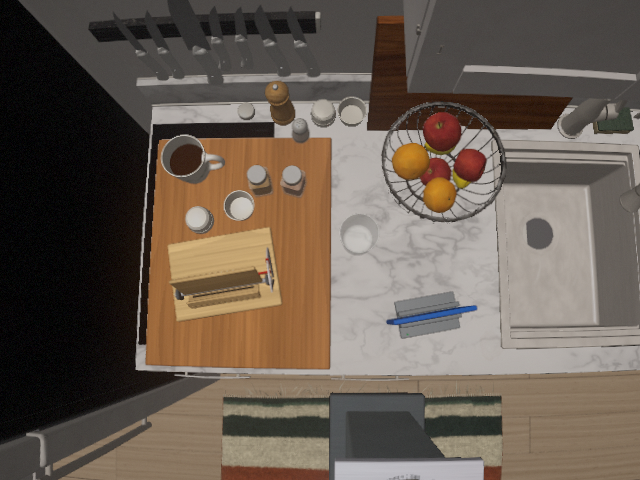

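```bash
cat > h.py <<'E'
import cv2,numpy as np
from rig import env, imaging
np.set_printoptions(precision=4,suppress=True)
def cloud(n,d):
    c=imaging.get_calibration(n);K=c["camera_matrix"];k1=c["k1"];T=c["world_from_camera"]
    v,u=np.mgrid[0:480,0:640]
    p=np.stack([u.ravel(),v.ravel()],1).astype(np.float64)[:,None]
    s=cv2.undistortPoints(p,K,np.array([k1,0,0,0,0.]))[:,0].reshape(480,640,2)
    P=np.dstack([s[...,0]*d,s[...,1]*d,d])
    return P@T[:3,:3].T+T[:3,3]
def ray(n,px):
    c=imaging.get_calibration(n);s=cv2.undistortPoints(np.array([[px]],float),c["camera_matrix"],np.array([c["k1"],0,0,0,0.]))[0,0]
    T=c["world_from_camera"];return T[:3,3],T[:3,:3]@np.array([s[0],s[1],1])
def tri(a,b):
    (p,d),(q,e)=a,b
    A=np.stack([d,-e],1);t=np.linalg.lstsq(A,q-p,rcond=None)[0]
    x,y=p+d*t[0],q+e*t[1];return (x+y)/2,np.linalg.norm(x-y)
def proj(n,X):
    c=imaging.get_calibration(n);T=np.linalg.inv(c["world_from_camera"]);X=np.atleast_2d(X)@T[:3,:3].T+T[:3,3]
    s=X[:,:2]/X[:,2:];r2=(s**2).sum(1,keepdims=True);s=s*(1+c["k1"]*r2)
    K=c["camera_matrix"];return s*K[0,0]+K[:2,2]
def crop(im,x0,y0,w,h,f,name):
    cv2.imwrite(name,cv2.resize(im[y0:y0+h,x0:x0+w],None,fx=f,fy=f,interpolation=cv2.INTER_CUBIC))
E
python3 - <<'E'
from h import *
S={};
for n in("scene","top"):
    im=cv2.imread(f"pics/{n}0.png");d=np.load(f"pics/{n}0.npy");P=cloud(n,d)
    np.save(f"pics/P_{n}.npy",P)
    for t in("panel","tablet","dock","glass","timer","ramekin","jar_a"):
        r=imaging.regions_of(n,t)
        for x in r[:2]:
            m=x["mask"]&(d>0);Q=P[m]
            if len(Q)<10: continue
            print(n,t,round(x["score"],2),m.sum(),np.median(Q,0),np.percentile(Q,3,0),np.percentile(Q,97,0))
            np.save(f"pics/m_{n}_{t}_{r.index(x) if 0 else [id(y) for y in r].index(id(x))}.npy",x["mask"])
crop(cv2.imread("pics/scene0.png"),140,160,170,130,4.6,"pics/s_stand.png")
crop(cv2.imread("pics/top0.png"),150,200,160,130,4.8,"pics/t_stand.png")
E
```

```text
scene panel 0.61 3053 [0.5204 0.3882 0.0998] [0.5012 0.3134 0.0526] [0.5407 0.4723 0.1399]
scene tablet 0.73 4627 [ 0.455  -0.03    0.1005] [ 0.4409 -0.1022  0.0335] [0.4688 0.0474 0.1458]
scene dock 0.88 2453 [ 0.4391 -0.0434  0.0118] [ 0.4157 -0.1014  0.0052] [0.4567 0.0175 0.0421]
scene dock 0.45 7772 [0.5143 0.3637 0.0547] [0.4546 0.2838 0.0231] [0.6238 0.4835 0.1382]
scene glass 0.66 2256 [0.6223 0.1129 0.0547] [0.5844 0.0745 0.0051] [0.6604 0.149  0.0891]
scene timer 0.88 670 [0.6489 0.4432 0.0499] [0.6314 0.4272 0.0174] [0.6794 0.4746 0.0608]
scene ramekin 0.86 732 [0.693  0.3718 0.0368] [0.6575 0.3362 0.0208] [0.7178 0.396  0.0528]
scene jar_a 0.68 1034 [0.7226 0.3094 0.0771] [0.7129 0.2968 0.0251] [0.756  0.3349 0.1139]
scene jar_a 0.68 4476 [ 0.4549 -0.0308  0.1019] [ 0.4409 -0.1017  0.0379] [0.4683 0.0461 0.1457]
top panel 0.56 1550 [0.5222 0.3926 0.1084] [0.5018 0.3136 0.0538] [0.5411 0.474  0.1426]
top tablet 0.72 1618 [0.5224 0.3914 0.1063] [0.5024 0.314  0.0357] [0.5435 0.4737 0.1425]
top tablet 0.56 777 [ 0.4599 -0.0272  0.1438] [ 0.4426 -0.1163 -0.0015] [0.4787 0.052  0.1482]
top glass 0.76 1316 [0.6322 0.1114 0.0177] [0.5869 0.0777 0.0077] [0.6597 0.1488 0.0914]
top ramekin 0.8 725 [0.694  0.3729 0.027 ] [0.6601 0.344  0.0212] [0.7179 0.3976 0.0549]
top jar_a 0.9 604 [0.7274 0.3171 0.103 ] [0.7143 0.2987 0.0356] [0.7548 0.337  0.1168]
top jar_a 0.64 678 [0.727  0.248  0.0948] [0.7118 0.2272 0.0269] [0.7545 0.2733 0.1167]
```

View pics/s_stand.png

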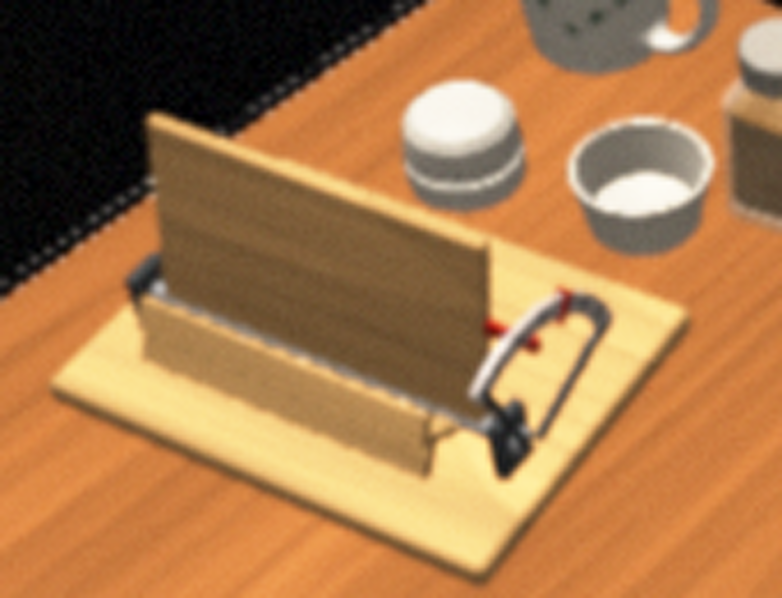

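View pics/t_stand.png

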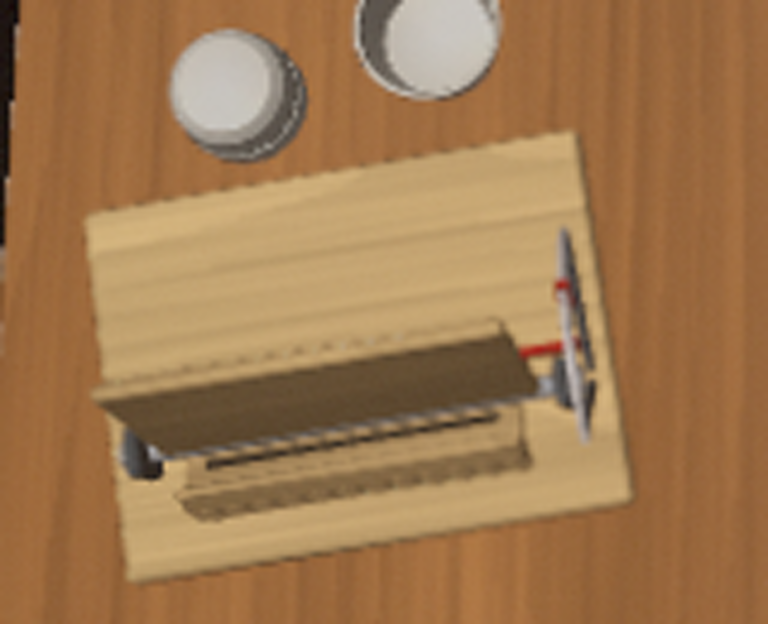

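```bash
python3 - <<'E'
from h import *
for n in("scene","top"):
    P=np.load(f"pics/P_{n}.npy");im=cv2.imread(f"pics/{n}0.png").astype(int)
    # board: light colour, z .028-.04
    hsv=cv2.cvtColor(cv2.imread(f"pics/{n}0.png"),cv2.COLOR_BGR2HSV)
    z=P[...,2];reg=(P[...,0]>.4)&(P[...,0]<.68)&(P[...,1]>.22)&(P[...,1]<.56)
    m=reg&(z>.029)&(z<.04)
    Q=P[m];print(n,"board z",np.median(Q[:,2]),m.sum())
    b=(m).astype(np.uint8);k,l,s,c=cv2.connectedComponentsWithStats(b)
    m2=l==(1+s[1:,4].argmax())
    r=cv2.minAreaRect((P[m2][:,:2]*1000).astype(np.float32));print(r,'\n',cv2.boxPoints(r))
    # panel front face plane
    def plane(Q,th=.0025):
        best=None;rng=np.random.default_rng(0)
        for _ in range(500):
            a=Q[rng.choice(len(Q),3,False)];nn=np.cross(a[1]-a[0],a[2]-a[0]);L=np.linalg.norm(nn)
            if L<1e-6: continue
            nn/=L;i=abs((Q-a[0])@nn)<th
            if best is None or i.sum()>best.sum():best=i
        q=Q[best];c=q.mean(0);nn=np.linalg.svd(q-c,full_matrices=False)[2][2];
        if nn[0]<0: nn=-nn
        return c,nn,q
    m=np.load(f"pics/m_{n}_panel_0.npy");Q=P[m];Q=Q[(Q[:,2]>.065)]
    c,nn,q=plane(Q);print("panel c",c,"n",nn,"yaw",np.degrees(np.arctan2(nn[1],nn[0])),"recl",np.arctan2(-nn[2],np.hypot(nn[0],nn[1])),len(q),len(Q))
    yh=np.cross([0,0,1],nn);yh/=np.linalg.norm(yh);s=q@yh;print(" along",np.percentile(s,[0.5,1,2,98,99,99.5]), "zmax",np.percentile(Q[:,2],[98,99,99.5]))
    m=np.load(f"pics/m_{n}_tablet_{0 if n=='scene' else 1}.npy");Q=P[m];Q=Q[(Q[:,2]>.05)]
    c,nn,q=plane(Q);print("tablet c",c,"n",nn,"yaw",np.degrees(np.arctan2(nn[1],nn[0])),"recl",np.arctan2(-nn[2],np.hypot(nn[0],nn[1])),len(q),len(Q))
    t=Q[Q[:,2]>.140];x=np.polyfit(t[:,1],t[:,0],1);print(" top edge fit",x,"yaw",np.degrees(-np.arctan(x[0])),t.mean(0),np.percentile(t[:,1],[1,99]),np.percentile(Q[:,2],[95,98,99.5]))
    r=cv2.minAreaRect((t[:,:2]*1000).astype(np.float32));print(" rect",r)
E
```

```text
scene board z 0.03172501743096473 2880
((541.5436401367188, 397.8472900390625), (172.17135620117188, 230.3015594482422), 9.961847305297852) 
 [[436.8356 496.3698]
 [476.6761 269.5405]
 [646.2516 299.3248]
 [606.4112 526.1541]]
panel c [0.5212 0.3912 0.105 ] n [ 0.9638  0.1693 -0.2059] yaw 9.965173891656251 recl 0.20738770839792395 2369 2590
 along [0.2137 0.2147 0.2164 0.3788 0.38   0.3812] zmax [0.1408 0.1417 0.1429]
tablet c [ 0.4542 -0.0308  0.1027] n [ 0.9847  0.1738 -0.01  ] yaw 10.010007525229238 recl 0.010011603004716436 3647 4036
 top edge fit [0.5322 0.4658] yaw -28.02374013345615 [ 0.447  -0.0354  0.163 ] [-0.2076  0.0479] [0.1455 0.1465 0.7652]
 rect ((318.4300537109375, -133.44972229003906), (426.21209716796875, 141.27857971191406), 37.61806106567383)
top board z 0.03313238915847272 5429
((542.6887817382812, 400.30047607421875), (170.06756591796875, 230.0413055419922), 9.939957618713379) 
 [[439.077  498.9164]
 [478.7859 272.3282]
 [646.3005 301.6845]
 [606.5917 528.2728]]
panel c [0.5222 0.3941 0.1099] n [ 0.9641  0.161  -0.211 ] yaw 9.478537072458867 recl 0.21262161660234805 1188 1350
 along [0.2136 0.2206 0.2215 0.3852 0.3863 0.3874] zmax [0.1433 0.1442 0.1457]
tablet c [ 0.4586 -0.0254  0.1452] n [0.1254 0.0202 0.9919] yaw 9.156996217837701 recl -1.443473191800705 400 589
 top edge fit [-0.1672  0.4543] yaw 9.490091611715503 [ 0.4585 -0.0251  0.1472] [-0.1027  0.051 ] [0.1481 0.1486 0.1499]
 rect ((453.2521667480469, 27.064453125), (20.14889144897461, 266.4167785644531), 5.830900192260742)
```

```bash
cat >> h.py <<'E'
from scipy.spatial.transform import Rotation as R
YAW=np.radians(9.95)
H=np.array([.5132,.394,.052])
SX=np.array([np.cos(YAW),np.sin(YAW),0]);SY=np.array([-np.sin(YAW),np.cos(YAW),0]);SZ=np.array([0,0,1.])
def toolrot(r,yaw=YAW):
    sx=np.array([np.cos(yaw),np.sin(yaw),0])
    z=-(np.sin(r)*sx+np.cos(r)*SZ);y=np.cos(r)*sx-np.sin(r)*SZ
    return np.stack([np.cross(y,z),y,z],1)
def panelpt(r,along,normal=0,lat=0):
    "normal: + to back"
    return H+along*(np.sin(r)*SX+np.cos(r)*SZ)+normal*(np.cos(r)*SX-np.sin(r)*SZ)+lat*SY
def to(pos,rot):
    o=env.observe();p=np.array(o["position"]);A=np.array(o["tool_rot"])
    s=A.T@(pos-p)/.3;w=np.degrees(R.from_matrix(A.T@rot).as_rotvec())/45
    print("t",o["time_s"],"shift",np.round(s,4),"turn",np.round(w,4),"dist mm",1000*np.linalg.norm(pos-p),"deg",45*np.linalg.norm(w))
E
python3 -c "
from h import *
o=env.observe();print(o['time_s'])
to(panelpt(.21,.21),toolrot(.21))"
```

```text
1.8
t 1.8 shift [-1.4642 -0.0764 -0.0302] turn [0.2374 0.1532 1.4539] dist mm 439.94291641014246 deg 66.6509320680322
```

>>> step_arm(
  steps=[0.45,-0.2,0,0,0,0,0.2,0.45,-0.4,0,0,0,0,0.38,0.45,-0.55,-0.02,0,0,0,0.55,0.45,-0.73,-0.04,0,0,0,0.73,0.45,-0.73,-0.04,0,0,0,0.73,0.45,-0.73,-0.04,0,0,0,0.73],
  grip_force=25,
)

```text
time_s: 2.4
position: [0.3482, 0.4656, 0.2479]
tool_rot: [[-0.676, 0.737, 0.0], [0.737, 0.676, -0.0], [-0.0, -0.0, -1.0]]
ft_force: [0.2, 0.1, -0.3]
grip_width: 0.0387
```

```bash
python3 -c "
from h import *
to(panelpt(.21,.18),toolrot(.21))"
```

```text
t 2.4 shift [-0.6151  0.3489  0.0663] turn [0.2599 0.0766 0.722 ] dist mm 213.09175662070297 deg 34.70193550283253
```

>>> step_arm(
  steps=[0.45,-0.2,0.11,0.02,0.08,0.02,0.2,0.45,-0.4,0.22,0.04,0.16,0.05,0.45,0.45,-0.615,0.349,0.066,0.26,0.077,0.722,0.45,-0.615,0.349,0.066,0.26,0.077,0.722,0.45,-0.615,0.349,0.066,0.26,0.077,0.722,0.45,-0.615,0.349,0.066,0.26,0.077,0.722],
)

```text
time_s: 3.0
position: [0.549, 0.402, 0.2268]
tool_rot: [[-0.175, 0.963, -0.207], [0.985, 0.171, -0.037], [0.0, -0.21, -0.978]]
ft_force: [-0.4, 0.9, -0.2]
grip_width: 0.0381
```

```bash
python3 -c "
from h import *
im,d=imaging.get_image('scene');crop(im,120,80,220,200,3,'pics/s1.png')
im,d=imaging.get_image('top');crop(im,120,150,200,170,3.5,'pics/t1.png')
to(panelpt(.21,.082),toolrot(.21))
print(env.observe()['q'])"
```

```text
t 3.1 shift [-0.0121  0.0105  0.3268] turn [-0.0003  0.0002  0.0075] dist mm 98.14825762886646 deg 0.3377410704897735
[ 25.3412  41.5003  42.9239   3.3135 107.1769  15.7099]
```

View pics/s1.png

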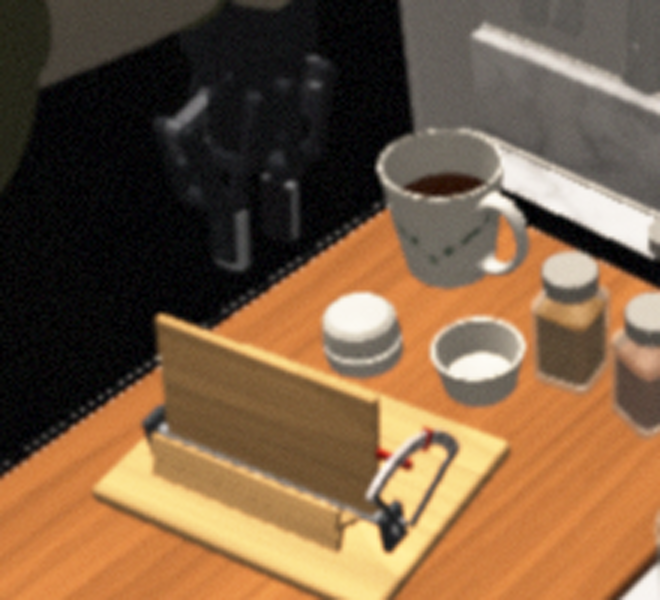

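View pics/t1.png

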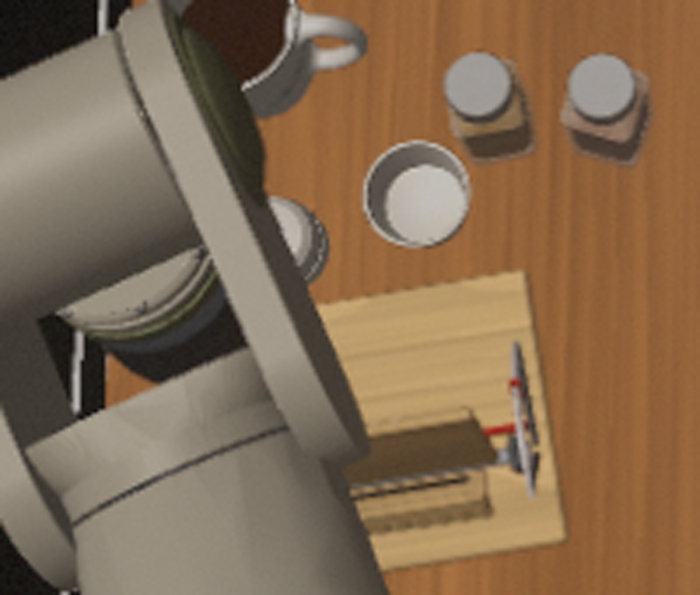

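>>> step_arm(
  steps=[0.45,-0.012,0.01,0.11,0,0,0,0.45,-0.012,0.01,0.2,0,0,0,0.45,-0.012,0.01,0.27,0,0,0,0.45,-0.012,0.01,0.327,0,0,0,0.45,-0.012,0.01,0.327,0,0,0],
)

```text
time_s: 3.6
position: [0.5282, 0.3969, 0.1311]
tool_rot: [[-0.18, 0.961, -0.208], [0.984, 0.175, -0.038], [-0.0, -0.212, -0.977]]
ft_force: [0.1, -0.1, -0.2]
grip_width: 0.0383
```

```bash
python3 -c "
from h import *
im,d=imaging.get_image('scene');crop(im,120,120,200,170,4,'pics/s2.png')
to(panelpt(.21,.082),toolrot(.21))"
```

```text
t 3.65 shift [-0.0007  0.0025  0.0009] turn [-0.0009  0.0008  0.0082] dist mm 0.8299543150041799 deg 0.37225488140983654
```

View pics/s2.png

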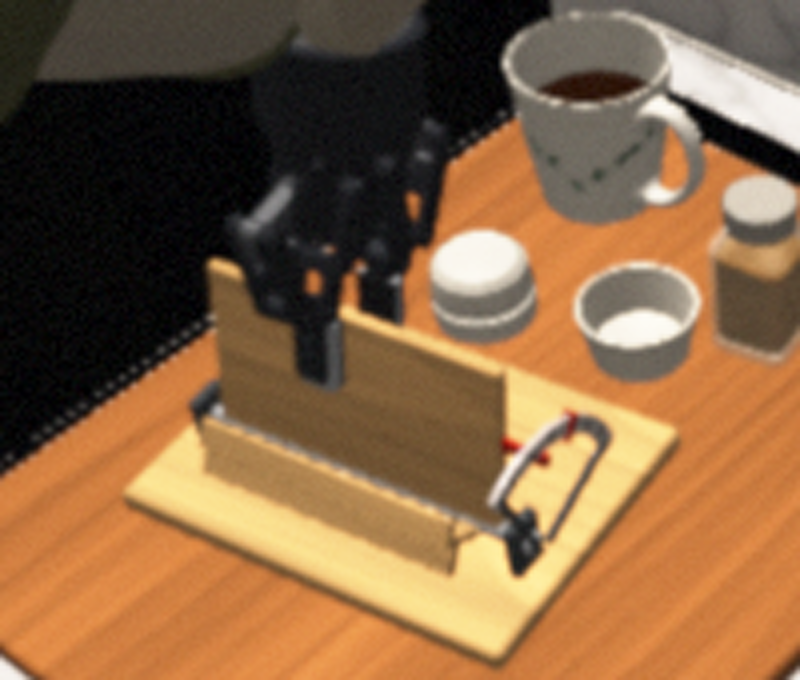

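Fingers straddle the panel's top edge (front finger at crop 320,350). Close gently.

>>> step_arm(
  steps=[0,0,0,0,0,0,0,0,0,0,0,0,0,0,0,0,0,0,0,0,0,0,0,0,0,0,0,0,0,0,0,0,0,0,0],
  grip_force=20,
)

```text
time_s: 4.15
position: [0.5311, 0.3964, 0.1335]
tool_rot: [[-0.177, 0.963, -0.204], [0.984, 0.173, -0.035], [0.002, -0.207, -0.978]]
ft_force: [-2.6, 1.5, 5.7]
grip_width: 0.0078
```

```bash
python3 -c "
from h import *
o=env.observe();p=np.array(o['position']);d=(p-H);a=np.array([d@SX,d@SY,d@SZ]);print(a, np.arctan2(a[0],a[2]),o['tool_rot'])
for r in(.26,.31,.36,.41,.46,.524,.54):to(panelpt(r,np.hypot(a[0],a[2])),toolrot(r))"
```

```text
[ 0.0181 -0.0007  0.0815] 0.21842001177023015 [[-0.1766  0.9629 -0.2043]
 [ 0.9843  0.1732 -0.0346]
 [ 0.002  -0.2072 -0.9783]]
t 4.15 shift [0.0023 0.0116 0.0004] turn [ 0.0653 -0.0014  0.0054] dist mm 3.5427442784506065 deg 2.951131499867397
t 4.15 shift [0.0022 0.0255 0.0014] turn [ 0.129  -0.0012  0.0054] dist mm 7.678844675190242 deg 5.810695383645326
t 4.15 shift [0.0022 0.0393 0.0032] turn [ 0.1927 -0.0011  0.0054] dist mm 11.836797820643824 deg 8.673706834936448
t 4.15 shift [0.0021 0.053  0.0056] turn [ 0.2563 -0.001   0.0055] dist mm 15.993236000497637 deg 11.53759963542212
t 4.15 shift [0.002  0.0665 0.0087] turn [ 0.32   -0.0008  0.0055] dist mm 20.141920876919734 deg 14.401848008574127
t 4.15 shift [0.002  0.0836 0.0137] turn [ 0.4015 -0.0007  0.0055] dist mm 25.435038835921244 deg 18.06833499496537
t 4.15 shift [0.0019 0.0879 0.0151] turn [ 0.4219 -0.0006  0.0055] dist mm 26.754619916353224 deg 18.984983296140175
```

>>> step_arm(
  steps=[0,0.002,0.012,0,0.064,0,0,0,0.002,0.026,0.001,0.128,0,0,0,0.002,0.039,0.003,0.192,0,0,0,0.002,0.053,0.006,0.256,0,0,0,0.002,0.067,0.009,0.32,0,0,0,0.002,0.084,0.014,0.402,0,0,0,0.002,0.084,0.014,0.402,0,0,0,0.002,0.084,0.014,0.402,0,0],
)

```text
time_s: 4.95
position: [0.5555, 0.4007, 0.1237]
tool_rot: [[-0.176, 0.853, -0.492], [0.984, 0.153, -0.087], [0.001, -0.5, -0.866]]
ft_force: [4.0, 1.1, 5.1]
grip_width: 0.0077
```

```bash
cat >> h.py <<'E'
def plane(Q,th=.0025):
    best=None;rng=np.random.default_rng(0)
    for _ in range(500):
        a=Q[rng.choice(len(Q),3,False)];nn=np.cross(a[1]-a[0],a[2]-a[0]);L=np.linalg.norm(nn)
        if L<1e-6: continue
        nn/=L;i=abs((Q-a[0])@nn)<th
        if best is None or i.sum()>best.sum():best=i
    q=Q[best];c=q.mean(0);nn=np.linalg.svd(q-c,full_matrices=False)[2][2]
    return c,(nn if nn[0]>0 else -nn),q
def panelang(n="scene"):
    im,d=imaging.get_image(n);P=cloud(n,d);m=imaging.regions_of(n,"panel")
    for x in m[:2]:
        Q=P[x["mask"]&(d>0)];Q=Q[Q[:,2]>.062]
        if len(Q)<50: continue
        c,nn,q=plane(Q);print(n,"score",round(x["score"],2),"c",c,"n",nn,"recl",np.arctan2(-nn@SZ*1.0,nn@SX),len(q),len(Q))
    return im,d
E
python3 -c "
from h import *
o=env.observe();p=np.array(o['position']);d=(p-H);a=np.array([d@SX,d@SY,d@SZ]);print(a, np.arctan2(a[0],a[2]),o['ft_force'],o['grip_width'])
im,d=panelang();crop(im,120,120,200,170,4,'pics/s3.png')"
```

```text
[ 0.0428 -0.0007  0.0717] 0.5386936713713111 [4.0313 1.082  5.1134] 0.007656228321646975
scene score 0.78 c [0.5366 0.3946 0.0964] n [ 0.8453  0.1481 -0.5134] recl 0.5391528676116943 2520 2770
```

View pics/s3.png

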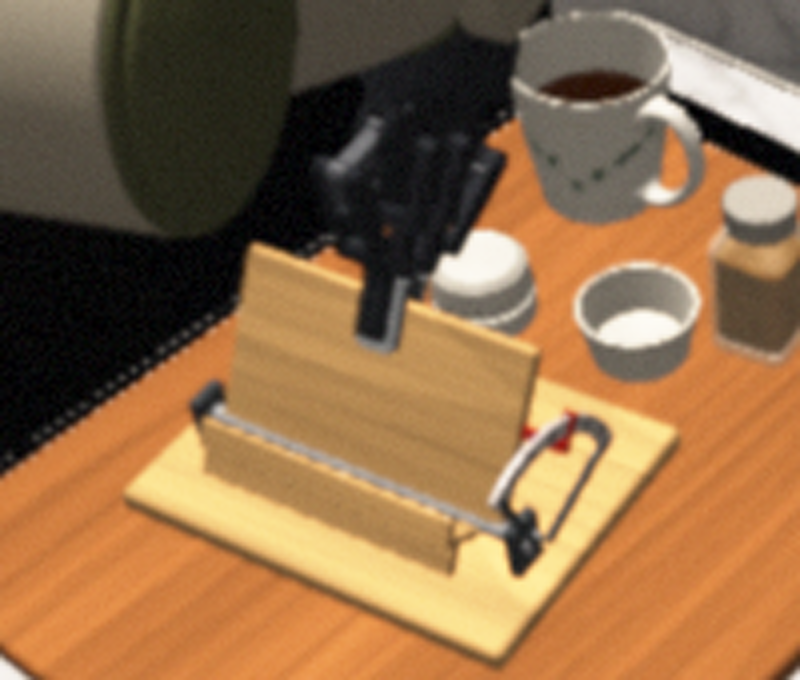

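>>> step_arm(
  steps=[0.4,0,0,0,0,0,0,0.4,0,0,0,0,0,0,0.4,0,0,0,0,0,0,0.4,0,0,-0.1,0,0,0,0.4,0,0,-0.2,0,0,0,0.4,0,0,-0.35,0,0,0,0.4,0,0,-0.45,0,0,0,0.4,0,0,-0.45,0,0,0],
)

```text
time_s: 5.85
position: [0.5975, 0.398, 0.2314]
tool_rot: [[-0.173, 0.859, -0.481], [0.985, 0.154, -0.078], [0.007, -0.488, -0.873]]
ft_force: [-0.7, -0.1, 0.2]
grip_width: 0.0342
```

```bash
python3 -c "
from h import *
im,d=panelang();crop(im,120,120,200,170,4,'pics/s4.png')
im,d=imaging.get_image('top');P=cloud('top',d);crop(im,120,150,200,170,3.5,'pics/t4.png')
im,d=imaging.get_image('top');cv2.imwrite('pics/t4f.png',im)
print(env.observe()['q'],env.observe()['position'])
"
```

```text
scene score 0.78 c [0.5372 0.3931 0.0973] n [ 0.847  0.15  -0.51 ] recl 0.5351331075284459 2644 2920
[ 22.1956  57.6504  12.7058   9.4011 138.0108  17.4983] [0.5973 0.399  0.2288]
```

View pics/s4.png

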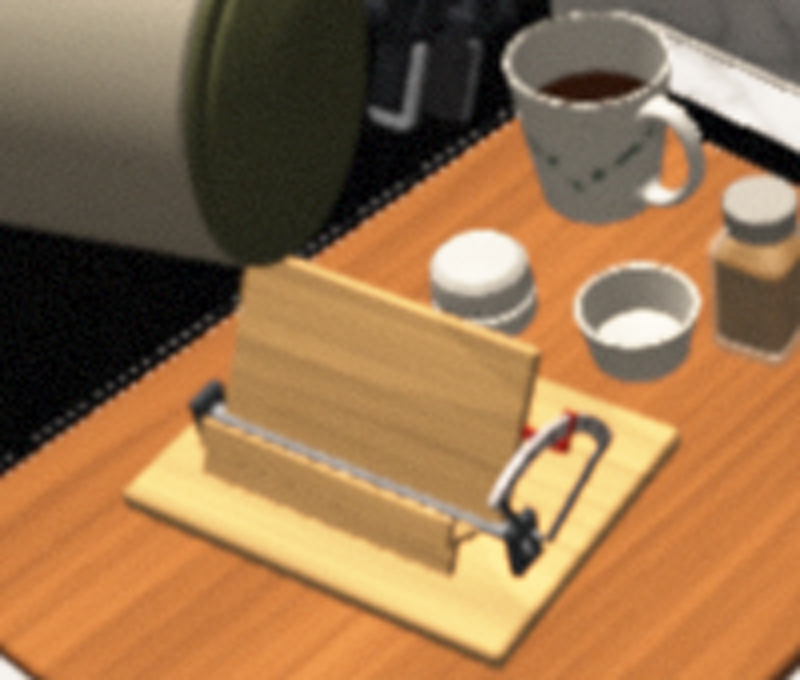

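View pics/t4f.png

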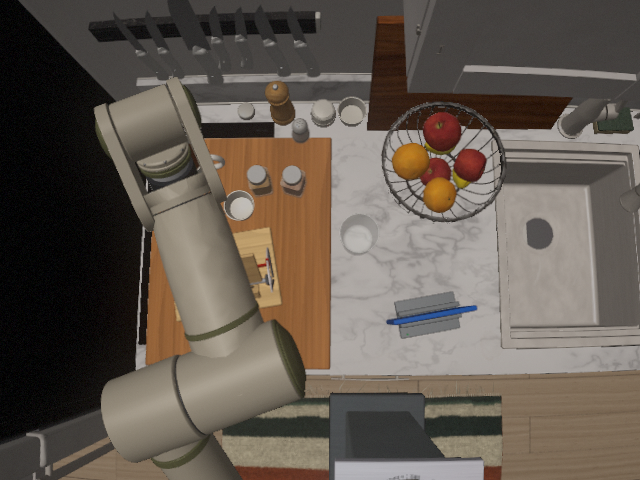

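```bash
python3 - <<'E'
from h import *
print(tri(ray("scene",(374,365.9)),ray("top",(430.9,311.6))))
for n in("scene","top"):
    im=cv2.imread(f"pics/{n}0.png");hsv=cv2.cvtColor(im,cv2.COLOR_BGR2HSV);P=np.load(f"pics/P_{n}.npy");d=np.load(f"pics/{n}0.npy")
    m=(hsv[...,0]>105)&(hsv[...,0]<130)&(hsv[...,1]>150)&(hsv[...,2]>70)&(d>0)
    Q=P[m];print(n,m.sum());Q=Q[(Q[:,2]>.13)&(Q[:,2]<.16)&(abs(Q[:,0]-.455)<.06)]
    c=Q[:,:2].mean(0);u=np.linalg.svd(Q[:,:2]-c)[2][0];u=u*np.sign(u[1]);s=(Q[:,:2]-c)@u;print(c,np.percentile(Q[:,2],[5,50,95]),"yaw",np.degrees(np.arctan2(-u[0],u[1])),np.percentile(s,[0.3,1,2,50,98,99,99.7]), "mid",c+u*(s.min()+s.max())/2, np.percentile((Q[:,:2]-c)@[u[1],-u[0]],[2,98]))
im=cv2.imread("pics/top0.png");crop(im,370,270,130,90,6,"pics/t_tab.png")
im=cv2.imread("pics/scene0.png");crop(im,310,310,140,130,5.5,"pics/s_tab.png")
E
```

```text
(array([ 0.4634, -0.0284,  0.0782]), np.float64(0.006249351545759873))
scene 793
[ 0.4571 -0.0312] [0.1399 0.1444 0.1466] yaw 10.165471171710106 [-0.074  -0.0731 -0.0722 -0.0019  0.0792  0.0804  0.0812] mid [ 0.4565 -0.0276] [-0.0034  0.0046]
top 430
[ 0.4585 -0.0227] [0.1426 0.1455 0.1482] yaw 10.19111282366418 [-0.0802 -0.0785 -0.0763  0.0001  0.0739  0.0754  0.0762] mid [ 0.4589 -0.0251] [-0.0044  0.0044]
```

View pics/t_tab.png

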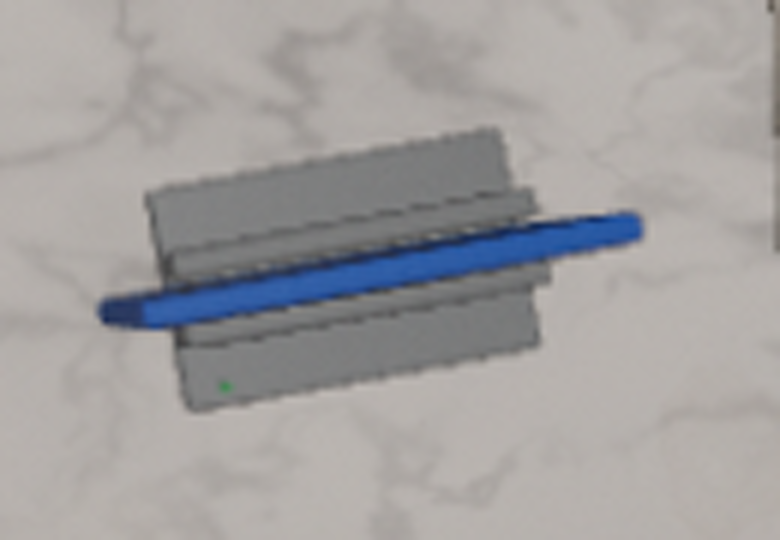

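View pics/s_tab.png

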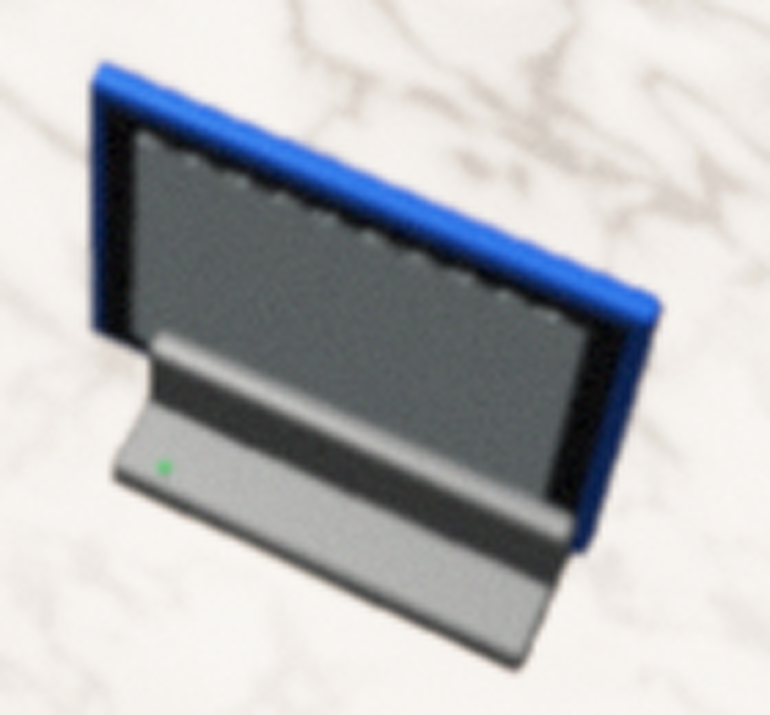

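```bash
cat >> h.py <<'E'
TY=np.radians(10.1)
TP=np.array([.4578,-.0268,.133])
E
python3 -c "
from h import *
to(np.array([.44,.27,.27]),toolrot(0,TY))"
```

```text
t 6.05 shift [-0.3314 -0.5835  0.1683] turn [-0.6526 -0.0089  0.0001] dist mm 207.54126441169387 deg 29.371291402469954
```

>>> step_arm(
  steps=[0.45,-0.07,-0.12,0.034,-0.13,0,0,0.45,-0.14,-0.24,0.068,-0.27,0,0,0.45,-0.21,-0.36,0.1,-0.4,0,0,0.45,-0.28,-0.48,0.135,-0.53,0,0,0.45,-0.331,-0.583,0.168,-0.653,-0.009,0,0.45,-0.331,-0.583,0.168,-0.653,-0.009,0,0.45,-0.331,-0.583,0.168,-0.653,-0.009,0],
)

```text
time_s: 6.75
position: [0.4377, 0.269, 0.2721]
tool_rot: [[-0.175, 0.984, 0.001], [0.984, 0.175, 0.0], [-0.0, 0.001, -1.0]]
ft_force: [1.4, 0.5, 0.5]
grip_width: 0.0385
```

```bash
python3 -c "
from h import *
print(env.observe()['q'])
to(TP+[0,0,.09],toolrot(0,TY))"
```

```text
[18.3646 17.1531 77.4243 -0.0257 85.3451  8.2603]
t 6.75 shift [-0.9824 -0.1074  0.1639] turn [0.0018 0.0003 0.0001] dist mm 300.5304913067371 deg 0.0818493759946038
```

>>> step_arm(
  steps=[0.45,-0.16,-0.015,0,0,0,0,0.45,-0.32,-0.03,0,0,0,0,0.45,-0.48,-0.05,0.03,0,0,0,0.45,-0.64,-0.07,0.08,0,0,0,0.45,-0.8,-0.09,0.12,0,0,0,0.45,-0.92,-0.1,0.15,0,0,0,0.45,-0.982,-0.107,0.164,0,0,0,0.45,-0.982,-0.107,0.164,0,0,0,0.45,-0.982,-0.107,0.164,0,0,0],
)

```text
time_s: 7.65
position: [0.4608, -0.0258, 0.2213]
tool_rot: [[-0.175, 0.985, -0.001], [0.985, 0.175, -0.0], [-0.0, -0.001, -1.0]]
ft_force: [-0.3, -0.1, -0.6]
grip_width: 0.0387
```

```bash
python3 -c "
from h import *
im,d=imaging.get_image('scene');crop(im,290,200,200,220,2.7,'pics/s5.png')
im,d=imaging.get_image('top');crop(im,340,200,200,160,3.5,'pics/t5.png')
to(TP,toolrot(0,TY))"
```

```text
t 7.75 shift [-0.004  -0.0094  0.2953] turn [-0.0009  0.0007  0.0013] dist mm 88.63785279889343 deg 0.07710851241877723
```

View pics/s5.png

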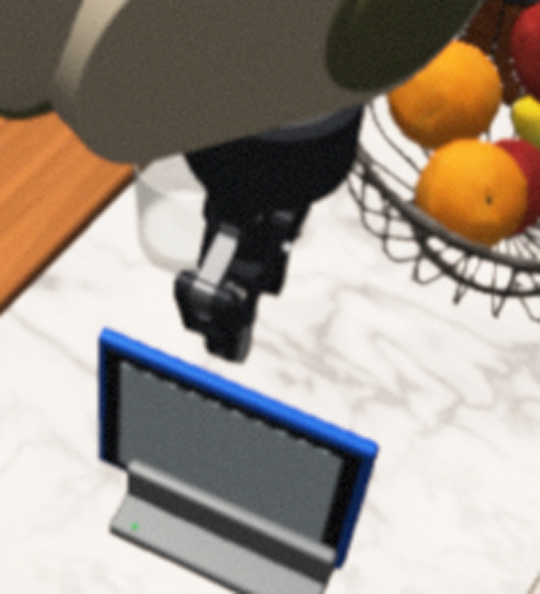

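View pics/t5.png

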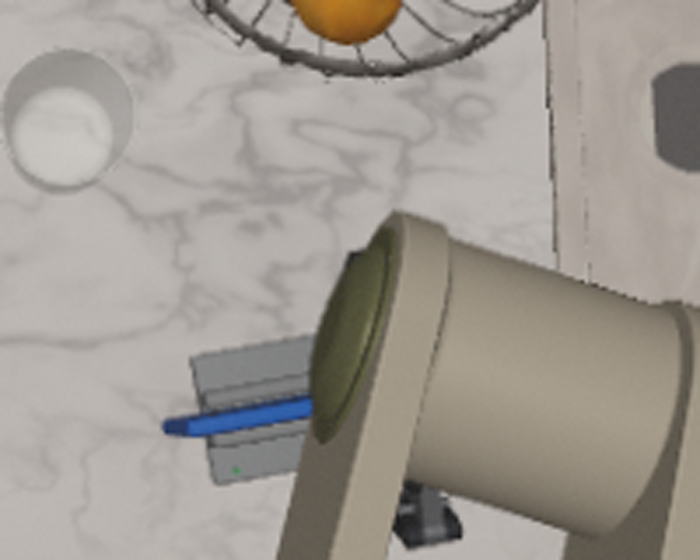

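>>> step_arm(
  steps=[0.45,-0.004,-0.009,0.1,0,0,0,0.45,-0.004,-0.009,0.19,0,0,0,0.45,-0.004,-0.009,0.25,0,0,0,0.45,-0.004,-0.009,0.295,0,0,0,0.45,-0.004,-0.009,0.295,0,0,0],
)

```text
time_s: 8.25
position: [0.457, -0.0265, 0.1319]
tool_rot: [[-0.177, 0.984, -0.004], [0.984, 0.177, 0.0], [0.001, -0.003, -1.0]]
ft_force: [0.4, -0.4, 0.6]
grip_width: 0.0384
```

```bash
python3 -c "
from h import *
im,d=imaging.get_image('scene');crop(im,290,250,180,180,3.3,'pics/s6.png')
to(TP,toolrot(0,TY))"
```

```text
t 8.3 shift [-0.0004  0.0011 -0.0004] turn [-0.0024  0.      0.0015] dist mm 0.36911270208058566 deg 0.1298609118679009
```

View pics/s6.png

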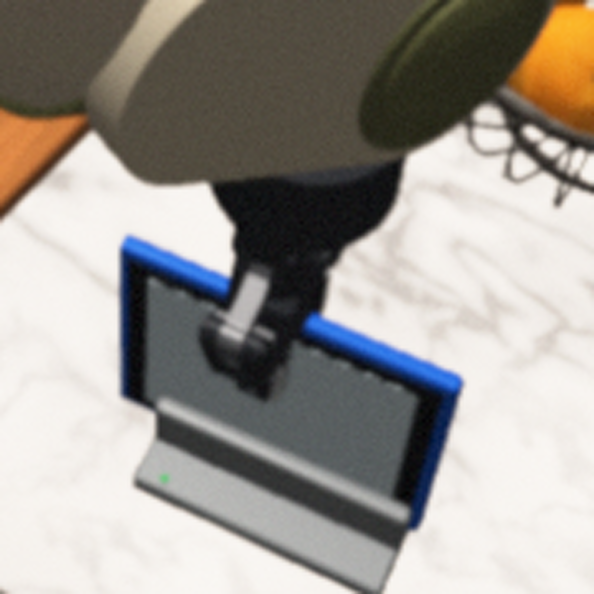

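Fingers straddle the tablet's top edge near the middle. Close and wait.

>>> step_arm(
  steps=[0,0,0,0,0,0,0,0,0,0,0,0,0,0,0,0,0,0,0,0,0,0,0,0,0,0,0,0,0,0,0,0,0,0,0,0,0,0,0,0,0,0],
  grip_force=45,
)

```text
time_s: 8.9
position: [0.458, -0.0276, 0.1339]
tool_rot: [[-0.175, 0.985, 0.001], [0.985, 0.175, -0.001], [-0.001, 0.001, -1.0]]
ft_force: [-0.0, 0.1, 7.3]
grip_width: 0.0091
```

```bash
python3 -c "
from h import *
to(TP+[-.03,0,.13],toolrot(0,TY))
print(env.observe()['position'],env.observe()['wrist_torque'])"
```

```text
t 8.9 shift [ 0.0197 -0.0981 -0.4305] turn [ 0.0013  0.0015 -0.0004] dist mm 132.59739602337083 deg 0.09003534371862476
[ 0.458  -0.0276  0.1339] [ 0.3052 -0.0495  0.0539]
```

>>> step_arm(
  steps=[0,0,0,-0.03,0,0,0,0,0,0,-0.08,0,0,0,0,0,0,-0.15,0,0,0,0,0,0,-0.25,0,0,0,0,0,0,-0.35,0,0,0,0,0,0,-0.45,0,0,0,0,0,0,-0.5,0,0,0,0,0,0,-0.5,0,0,0],
)

```text
time_s: 9.7
position: [0.4579, -0.0277, 0.285]
tool_rot: [[-0.175, 0.985, 0.003], [0.985, 0.175, -0.002], [-0.002, 0.002, -1.0]]
ft_force: [0.6, -0.1, -2.8]
grip_width: 0.0095
```

```bash
python3 -c "
from h import *
im,d=imaging.get_image('scene');crop(im,290,180,200,220,2.7,'pics/s7.png')
print(env.observe()['q'])
to(np.array([.40,.15,.28]),toolrot(0,YAW))
to(panelpt(.524,.122,-.009),toolrot(.524))"
```

```text
[-18.2679  11.0026  84.0411  -0.0652  84.9433 -28.3405]
t 9.75 shift [ 0.6161 -0.0847  0.0106] turn [-0.0004  0.0014  0.0029] dist mm 186.59819956859354 deg 0.1444649731877381
t 9.75 shift [1.3509 0.6067 0.4025] turn [0.6667 0.0021 0.0024] dist mm 460.383778105354 deg 30.004039997908446
```

View pics/s7.png

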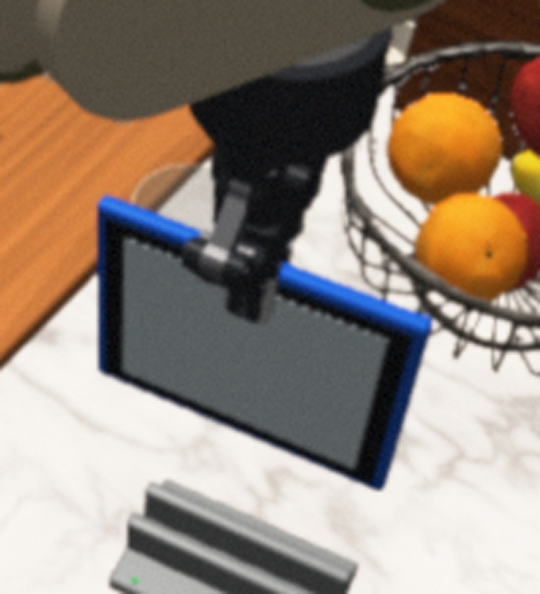

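```bash
cat >> h.py <<'E'
def tabpose(r,along,normal,lat=0,g=.122):
    "rear foot edge at along/normal measured in the panel(.524) frame from ledge corner; tablet tilt r"
    F=panelpt(.524,along,-.004+normal,lat)
    return F+g*(np.sin(r)*SX+np.cos(r)*SZ)-.005*(np.cos(r)*SX-np.sin(r)*SZ),toolrot(r)
def state():
    o=env.observe();p=np.array(o['position']);A=np.array(o['tool_rot']);r=np.arctan2(-A[:,2]@SX,-A[2,2])
    F=p-.122*(np.sin(r)*SX+np.cos(r)*SZ)+.005*(np.cos(r)*SX-np.sin(r)*SZ)-panelpt(.524,0,-.004)
    print("r",r,"foot in ledge frame",F@SX,F@SY,F@SZ,"ft",np.round(o['ft_force'],1),"w",o['grip_width'],"q",np.round(o['q'],1))
E
python3 -c "
from h import *
print(tabpose(.35,.07,-.02),tabpose(.524,0,0))
to(np.array([.43,.17,.29]),toolrot(0,YAW))
"
```

```text
(array([0.5638, 0.4029, 0.2409]), array([[-0.1728,  0.9252, -0.3377],
       [ 0.985 ,  0.1623, -0.0592],
       [ 0.    , -0.3429, -0.9394]])) (array([0.5656, 0.4032, 0.1621]), array([[-0.1728,  0.8528, -0.4928],
       [ 0.985 ,  0.1496, -0.0865],
       [ 0.    , -0.5003, -0.8658]]))
t 9.75 shift [ 0.6642  0.0254 -0.0228] turn [-0.0004  0.0014  0.0029] dist mm 199.5245209377449 deg 0.1444649731877381
```

>>> step_arm(
  steps=[0,0.05,0,0,0,0,0,0,0.15,0,-0.01,0,0,0,0,0.28,0.01,-0.01,0,0,0,0,0.41,0.02,-0.02,0,0,0,0,0.53,0.02,-0.02,0,0,0,0,0.62,0.025,-0.023,0,0,0,0,0.664,0.025,-0.023,0,0,0,0,0.664,0.025,-0.023,0,0,0],
)

```text
time_s: 10.55
position: [0.4294, 0.1707, 0.2888]
tool_rot: [[-0.177, 0.984, -0.003], [0.984, 0.177, -0.001], [-0.0, -0.003, -1.0]]
ft_force: [1.1, -0.5, -2.5]
grip_width: 0.0096
```

```bash
python3 -c "
from h import *
state();to(*tabpose(.35,.08,-.02))
"
```

```text
r 0.003345579962244977 foot in ledge frame -0.11303428139088194 -0.20542021788136336 0.11275080554541078 ft [ 1.1 -0.5 -2.5] w 0.009580337991337432 q [ 7.  11.3 82.8 -0.  86.1 -3.2]
t 10.55 shift [0.6821 0.5951 0.1283] turn [0.4414 0.0015 0.0055] dist mm 274.2795378753046 deg 19.863418748590917
```

>>> step_arm(
  steps=[0,0.07,0.04,0,0.03,0,0,0,0.19,0.15,0.02,0.1,0,0,0,0.31,0.26,0.04,0.18,0,0,0,0.43,0.36,0.06,0.26,0,0,0,0.54,0.46,0.08,0.34,0,0,0,0.63,0.54,0.1,0.4,0,0,0,0.682,0.595,0.128,0.441,0,0.005,0,0.682,0.595,0.128,0.441,0,0.005,0,0.682,0.595,0.128,0.441,0,0.005],
)

```text
time_s: 11.45
position: [0.5709, 0.4013, 0.2493]
tool_rot: [[-0.17, 0.926, -0.337], [0.985, 0.159, -0.06], [-0.002, -0.342, -0.94]]
ft_force: [0.2, 0.7, -2.0]
grip_width: 0.0094
```

```bash
python3 -c "
from h import *
im,d=imaging.get_image('scene');crop(im,100,80,230,210,3,'pics/s8.png')
im,d=imaging.get_image('top');crop(im,120,150,200,170,3.5,'pics/t8.png')
state();to(*tabpose(.42,.03,-.007));to(*tabpose(.46,.03,-.007))
"
```

```text
r 0.3462462807491243 foot in ledge frame 0.024177357046483595 -0.0027214960791401154 0.08153001133431381 ft [-0.4  0.4 -1.1] w 0.009380751756718717 q [ 23.8  47.7  27.9   5.6 123.5  16.3]
t 11.55 shift [0.0092 0.0411 0.1803] turn [ 0.0939 -0.0002 -0.0038] dist mm 55.55206977823384 deg 4.229304426853194
t 11.55 shift [0.0092 0.0574 0.1812] turn [ 0.1448 -0.0003 -0.0038] dist mm 57.08040691009853 deg 6.519893449885764
```

View pics/s8.png

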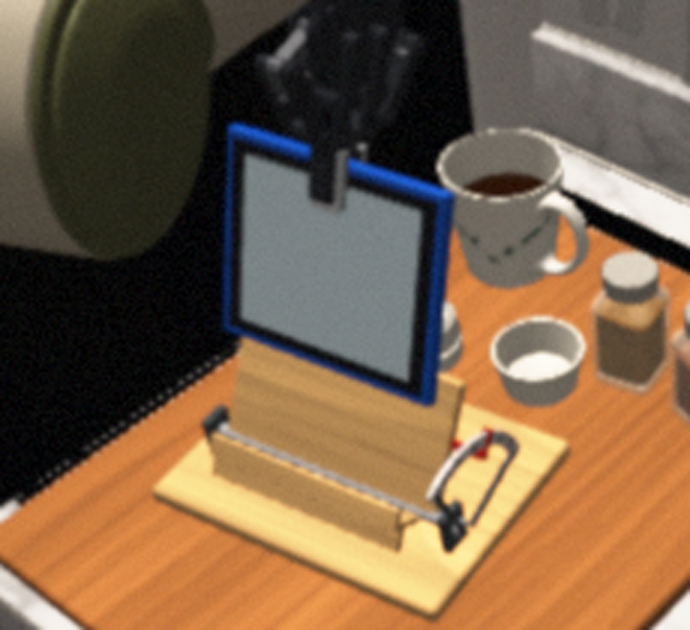

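View pics/t8.png

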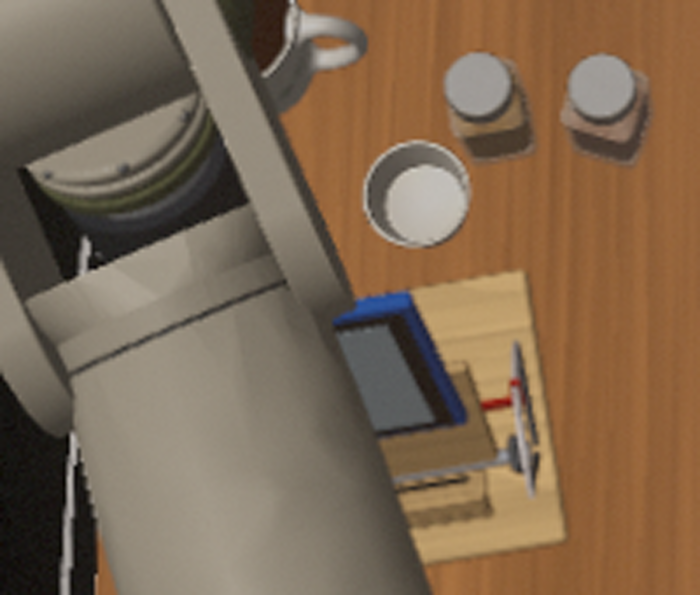

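```bash
cat >> h.py <<'E'
def tabmeas():
    im,d=imaging.get_image("scene");P=cloud("scene",d)
    hsv=cv2.cvtColor(im,cv2.COLOR_BGR2HSV)
    m=(hsv[...,0]>105)&(hsv[...,0]<130)&(hsv[...,1]>140)&(hsv[...,2]>50)&(d>0)
    Q=P[m];Q=Q[np.linalg.norm(Q-[.56,.39,.16],axis=1)<.16]
    rel=Q-H;c=np.stack([rel@SX,rel@SY,rel@SZ],1);print("blue lat pct",np.percentile(c[:,1],[.5,2,98,99.5]),"z",np.percentile(c[:,2],[.5,99.5]))
    r=imaging.regions_of("scene","tablet")
    for x in r[:2]:
        Q=P[x["mask"]&(d>0)]
        if len(Q)<100 or np.linalg.norm(np.median(Q,0)-[.56,.39,.16])>.12: continue
        cc,nn,q=plane(Q);k=(cc-H);print("tab",round(x["score"],2),"c stand",k@SX,k@SY,k@SZ,"recl",np.arctan2(-nn[2],nn@SX),"yawerr",np.degrees(np.arctan2(nn@SY,nn@SX)),len(q),len(Q))
        # front-face line: signed distance of hinge corner
        s=(q-H);L=s@SY;print(" lat range",np.percentile(L,[.5,2,98,99.5]),"bottom edge along", np.percentile(s@np.cross(nn,SY)*1,[.5,2,98,99.5]))
        print(" front plane normal offset from hinge",(cc-H)@nn)
    return im
E
python3 -c "
from h import *
tabmeas();panelang()"
```

```text
blue lat pct [-0.0826 -0.082   0.0766  0.0777] z [0.0862 0.2372]
tab 0.63 c stand 0.034220514859214894 -0.006512509438713145 0.1498325607907754 recl 0.34625368300152237 yawerr -0.298121714870065 4579 5098
 lat range [-0.0816 -0.0796  0.0727  0.0754] bottom edge along [0.0855 0.0882 0.2162 0.2182]
 front plane normal offset from hinge -0.018627958104738045
scene score 0.64 c [0.5332 0.3903 0.0898] n [ 0.8463  0.1513 -0.5107] recl 0.5360056120709594 2043 2292
```

>>> step_arm(
  steps=[0,0.003,0.013,0.045,0.03,0,-0.001,0,0.006,0.026,0.09,0.06,0,-0.002,0,0.009,0.04,0.14,0.1,0,-0.004,0,0.009,0.054,0.18,0.132,0,-0.004,0,0.009,0.054,0.18,0.132,0,-0.004,0,0.009,0.054,0.18,0.132,0,-0.004],
)

```text
time_s: 12.35
position: [0.5666, 0.4046, 0.1942]
tool_rot: [[-0.174, 0.886, -0.43], [0.985, 0.157, -0.076], [-0.0, -0.437, -0.9]]
ft_force: [0.4, -0.3, -1.4]
grip_width: 0.009
```

```bash
python3 -c "
from h import *
state();im=tabmeas();crop(im,100,80,230,210,3,'pics/s9.png')
to(*tabpose(.47,.008,-.006));to(*tabpose(.47,-.002,-.006))
"
```

```text
r 0.4519109429525272 foot in ledge frame 0.009075031583208071 0.0012649109365643473 0.02824754803536257 ft [ 0.4 -0.3 -1.4] w 0.009049048733970862 q [ 23.7  51.7  30.1   7.1 123.2  16.3]
blue lat pct [-0.079  -0.0782  0.0804  0.0817] z [0.0347 0.1627]
tab 0.92 c stand 0.026159322728970563 -0.0025124154637872686 0.0944653746731223 recl 0.45244712843013524 yawerr -0.04469255282995085 4313 4887
 lat range [-0.0781 -0.076   0.0767  0.0797] bottom edge along [0.0294 0.0317 0.1606 0.1629]
 front plane normal offset from hinge -0.017768275901418357
t 12.45 shift [-0.0046  0.005   0.0739] turn [0.0261 0.0002 0.002 ] dist mm 22.252048450844693 deg 1.1770581136790266
t 12.45 shift [-0.0046  0.0025  0.1071] turn [0.0261 0.0002 0.002 ] dist mm 32.16924656231295 deg 1.1770581136790266
```

View pics/s9.png

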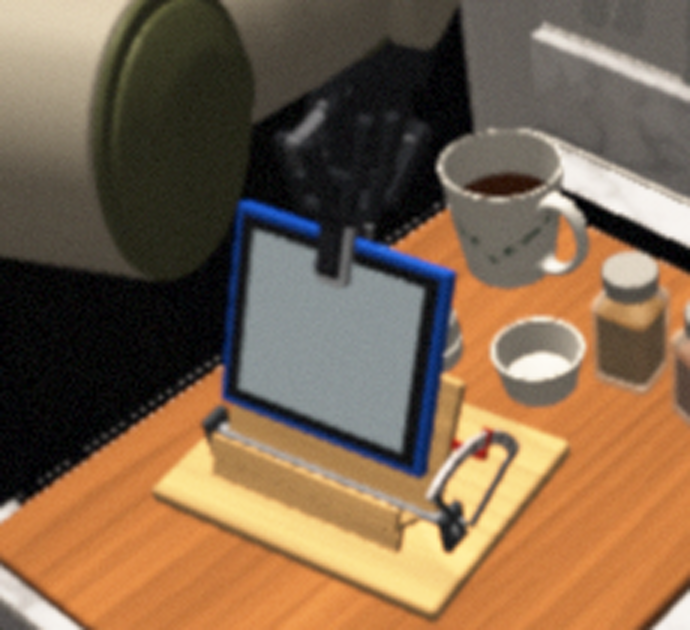

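>>> step_arm(
  steps=[0,-0.002,0.002,0.03,0.01,0,0,0,-0.004,0.004,0.055,0.02,0,0.002,0,-0.004,0.005,0.074,0.026,0,0.002,0,-0.004,0.005,0.08,0.026,0,0.002,0,-0.004,0.005,0.085,0.026,0,0.002,0,-0.004,0.005,0.085,0.026,0,0.002],
)

```text
time_s: 13.05
position: [0.5569, 0.4018, 0.1712]
tool_rot: [[-0.173, 0.878, -0.447], [0.985, 0.154, -0.079], [-0.001, -0.454, -0.891]]
ft_force: [0.1, -0.0, -2.5]
grip_width: 0.0092
```

```bash
python3 -c "
from h import *
state();im=tabmeas();crop(im,100,80,230,210,3,'pics/s10.png')
to(*tabpose(.47,0,-.004));to(*tabpose(.47,-.002,-.004))
"
```

```text
r 0.4715351992412223 foot in ledge frame -0.0030965115670852704 0.000111296690706376 0.006229410509467098 ft [ 0.1 -0.  -2.5] w 0.009206036510644274 q [ 23.8  51.6  34.5   7.2 120.1  16. ]
blue lat pct [-0.0799 -0.0793  0.0788  0.0843] z [0.0135 0.1412]
tab 0.78 c stand 0.015169311117374759 -0.0033593761980561365 0.07220640882593596 recl 0.47120394563683093 yawerr -0.15119649018392253 4126 4728
 lat range [-0.0785 -0.0766  0.0752  0.078 ] bottom edge along [0.0051 0.0074 0.1344 0.1368]
 front plane normal offset from hinge -0.019254626884920287
t 13.15 shift [-0.0003  0.0046  0.014 ] turn [-0.0014  0.0005 -0.0003] dist mm 4.4374230045463 deg 0.06720895436555256
t 13.15 shift [-0.0003  0.0043  0.0207] turn [-0.0014  0.0005 -0.0003] dist mm 6.342030879302838 deg 0.06720895436555256
```

View pics/s10.png

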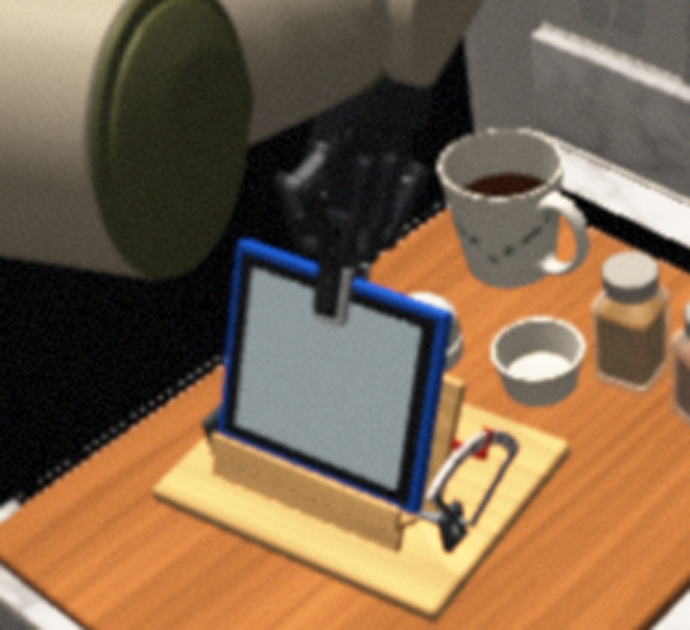

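>>> step_arm(
  steps=[0,0,0.003,0.005,0,0,0,0,0,0.004,0.01,0,0,0,0,0,0.005,0.014,0,0,0,0,0,0.005,0.014,0,0,0],
)

```text
time_s: 13.55
position: [0.5567, 0.4017, 0.1677]
tool_rot: [[-0.173, 0.878, -0.446], [0.985, 0.154, -0.078], [0.0, -0.453, -0.892]]
ft_force: [2.3, 1.1, 4.0]
grip_width: 0.0094
```

```bash
python3 -c "
from h import *
state();to(*tabpose(.47,-.002,-.004))
"
```

```text
r 0.46974213517387714 foot in ledge frame -0.003137564719012353 0.00010823956913438027 0.0026413240595908258 ft [2.3 1.1 4. ] w 0.009389158139959103 q [ 23.8  51.6  35.    7.1 119.5  15.9]
t 13.55 shift [-0.0004 -0.0003  0.009 ] turn [ 0.0003 -0.0001 -0.0001] dist mm 2.717108364612569 deg 0.01565884312391969
```

```bash
python3 -c "
from h import *
to(*tabpose(.50,.001,-.003));to(*tabpose(.53,.001,-.002));to(*tabpose(.53,.001,-.001))
"
```

```text
t 13.55 shift [-0.0004  0.0158 -0.0011] turn [ 0.0385 -0.0001 -0.0001] dist mm 4.757283447959953 deg 1.7336555978250283
t 13.55 shift [-0.0004  0.0314 -0.0008] turn [ 0.0767 -0.0001 -0.0001] dist mm 9.410581255906134 deg 3.452525117990539
t 13.55 shift [-0.0004  0.0347 -0.0007] turn [ 0.0767 -0.0001 -0.0001] dist mm 10.407556903309253 deg 3.452525117990539
```

>>> step_arm(
  steps=[0,0,0.008,0,0.02,0,0,0,0,0.016,0,0.039,0,0,0,0,0.024,0,0.058,0,0,0,0,0.031,0,0.077,0,0,0,0,0.031,0,0.077,0,0,0,0,0.031,0,0.077,0,0],
)

```text
time_s: 14.15
position: [0.5648, 0.4032, 0.1629]
tool_rot: [[-0.173, 0.849, -0.5], [0.985, 0.149, -0.088], [-0.0, -0.508, -0.862]]
ft_force: [2.8, 2.2, 5.9]
grip_width: 0.0093
```

```bash
python3 -c "
from h import *
state();im=tabmeas();im,_=panelang();crop(im,100,80,230,210,3,'pics/s11.png')
"
```

```text
r 0.5324705561261087 foot in ledge frame -0.0017136272216362737 0.0001014105683728752 0.00125881130775677 ft [2.8 2.2 5.9] w 0.00926364602198081 q [ 23.4  54.7  30.    8.3 124.8  16.4]
blue lat pct [-0.0795 -0.0792  0.0788  0.0864] z [0.0101 0.1333]
tab 0.86 c stand 0.02014260805735118 -0.004585545211515205 0.06537489685360973 recl 0.5331502429713949 yawerr -0.041933380031175936 4054 4580
 lat range [-0.0789 -0.0767  0.0742  0.0778] bottom edge along [0.0027 0.005  0.1304 0.1327]
 front plane normal offset from hinge -0.015876804398815482
scene score 0.37 c [0.7277 0.2314 0.0882] n [ 0.3501  0.921  -0.1707] recl 0.3266388183375851 242 708
```

View pics/s11.png

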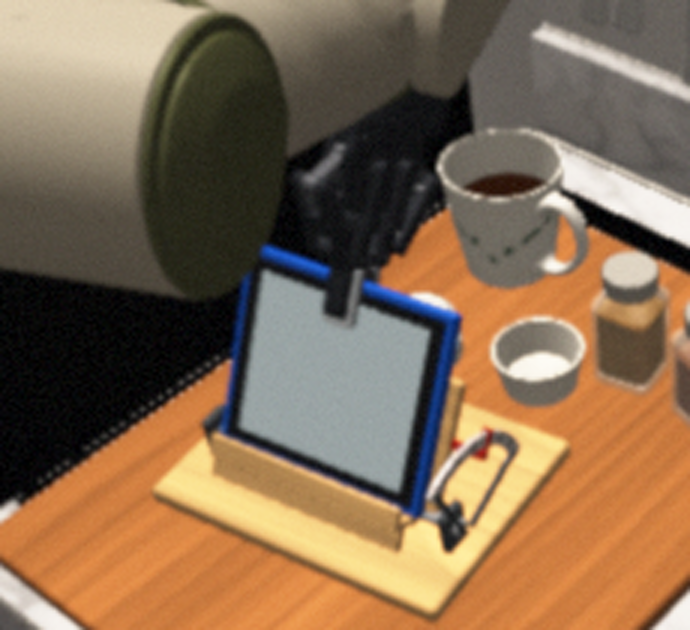

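>>> step_arm(
  steps=[0,0,0.003,0,0,0,0,0,0,0.006,0,0,0,0,0,0,0.006,0,0,0,0],
)

```text
time_s: 14.65
position: [0.5659, 0.4033, 0.1623]
tool_rot: [[-0.173, 0.848, -0.501], [0.985, 0.149, -0.088], [-0.0, -0.509, -0.861]]
ft_force: [0.6, 0.4, 8.1]
grip_width: 0.0091
```

```bash
python3 -c "
from h import *
state();im=tabmeas()
"
```

```text
r 0.533937348172209 foot in ledge frame -0.0007932758527877581 8.226250514995025e-05 0.0007329941863246786 ft [0.6 0.4 8.1] w 0.009149814270660635 q [ 23.4  54.9  29.7   8.3 125.   16.4]
blue lat pct [-0.0798 -0.0792  0.0786  0.0809] z [0.0082 0.1297]
tab 0.62 c stand 0.02080735776187176 -0.004955593395640594 0.0645284938038726 recl 0.5387501923640922 yawerr 0.003958112182480379 4084 4584
 lat range [-0.0789 -0.0768  0.0743  0.0776] bottom edge along [0.0021 0.0045 0.13   0.1327]
 front plane normal offset from hinge -0.015247508763744038
```

>>> step_arm(
  steps=[0.12,0,0,0,0,0,0,0.15,0,0,0,0,0,0,0.18,0,0,0,0,0,0,0.22,0,0,0,0,0,0,0.28,0,0,0,0,0,0,0.35,0,0,0,0,0,0,0.35,0,0,0,0,0,0],
  grip_force=20,
)

```text
time_s: 15.45
position: [0.5661, 0.4033, 0.1616]
tool_rot: [[-0.173, 0.849, -0.5], [0.985, 0.149, -0.088], [-0.001, -0.507, -0.862]]
ft_force: [1.0, -0.2, -0.5]
grip_width: 0.0299
```

```bash
python3 -c "
from h import *
state();im=tabmeas();crop(im,100,80,230,210,3,'pics/s12.png')
"
```

```text
r 0.532190942057918 foot in ledge frame -0.0004372168265751633 6.385735768445802e-05 -8.059760906151126e-05 ft [ 1.  -0.2 -0.5] w 0.029889137197248932 q [ 23.4  54.9  29.8   8.2 124.9  16.4]
blue lat pct [-0.0799 -0.0792  0.0785  0.0869] z [0.0076 0.1422]
tab 0.57 c stand 0.021796976840868423 -0.005705977930935691 0.06355396714831699 recl 0.5403762511462789 yawerr 0.11334364613196311 4043 4554
 lat range [-0.0791 -0.0771  0.0734  0.0767] bottom edge along [0.0019 0.0039 0.13   0.1325]
 front plane normal offset from hinge -0.014014310120611663
```

View pics/s12.png

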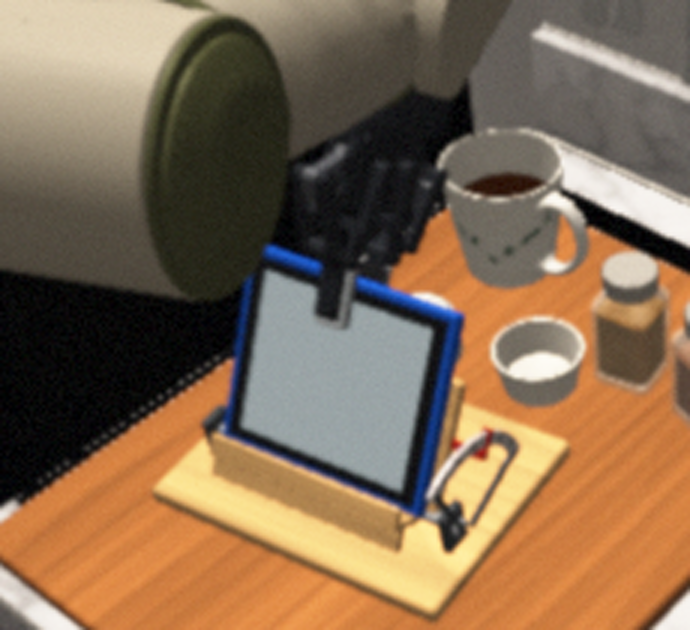

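>>> step_arm(
  steps=[0.35,0,0,-0.03,0,0,0,0.35,0,0,-0.08,0,0,0,0.35,0,0,-0.14,0,0,0,0.35,0,0,-0.2,0,0,0,0.35,0,0,-0.2,0,0,0],
)

```text
time_s: 16.05
position: [0.5945, 0.4073, 0.2117]
tool_rot: [[-0.172, 0.847, -0.503], [0.985, 0.147, -0.089], [-0.001, -0.511, -0.86]]
ft_force: [0.4, -0.5, -1.3]
grip_width: 0.03
```

```bash
python3 -c "
from h import *
state();im=tabmeas();crop(im,100,80,230,210,3,'pics/s13.png')
print(env.observe()['position'])
to(np.array([.50,.38,.33]),toolrot(0.1))
"
```

```text
r 0.5359007478509276 foot in ledge frame 0.02780718914693308 -0.0009393369847542298 0.05023844801035936 ft [ 0.4 -0.5 -1.3] w 0.02999104710676916 q [ 22.8  59.   12.9   9.7 137.8  18.4]
blue lat pct [-0.08   -0.0795  0.0782  0.0894] z [0.0092 0.1216]
tab 0.69 c stand 0.02107245428517117 -0.010657653625511238 0.06222163497001643 recl 0.5392252885411523 yawerr 0.19179985150099424 3942 4476
 lat range [-0.0793 -0.0771  0.0717  0.0767] bottom edge along [0.0013 0.0033 0.1304 0.1329]
 front plane normal offset from hinge -0.013897170086490374
[0.5951 0.408  0.2125]
t 16.15 shift [-0.0372 -0.4813 -0.1717] turn [-0.548  -0.0001 -0.0004] dist mm 153.71667691336333 deg 24.660757393757365
```

View pics/s13.png

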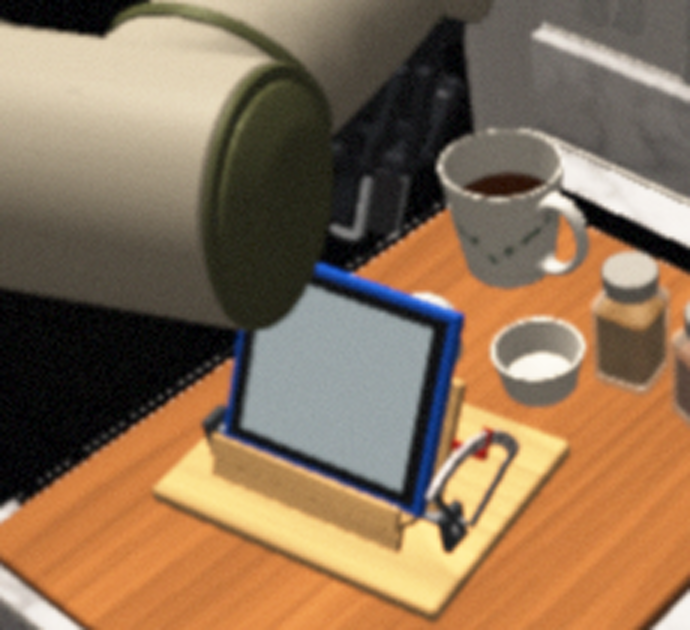

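>>> step_arm(
  steps=[0.35,-0.003,-0.04,-0.015,-0.07,0,0,0.35,-0.01,-0.11,-0.04,-0.15,0,0,0.35,-0.02,-0.2,-0.07,-0.25,0,0,0.35,-0.02,-0.3,-0.1,-0.35,0,0,0.35,-0.03,-0.4,-0.14,-0.45,0,0,0.35,-0.037,-0.48,-0.17,-0.548,0,0,0.35,-0.037,-0.48,-0.17,-0.548,0,0,0.35,-0.037,-0.48,-0.17,-0.548,0,0],
)

```text
time_s: 16.95
position: [0.4997, 0.3802, 0.3306]
tool_rot: [[-0.173, 0.98, -0.098], [0.985, 0.172, -0.017], [0.0, -0.099, -0.995]]
ft_force: [0.2, -0.3, -1.3]
grip_width: 0.0299
```

```bash
python3 -c "
from h import *
state()
to(np.array([.38,.10,.33]),toolrot(0.1))
"
```

```text
r 0.09925026973498695 foot in ledge frame -0.01930838298571791 -0.011246355263397964 0.15475204166743248 ft [ 0.2 -0.3 -1.3] w 0.029868393206406746 q [ 25.9  30.6  46.5   1.7 108.3  16.3]
t 16.95 shift [-0.8509 -0.5518  0.0568] turn [ 0.001  -0.0004  0.0005] dist mm 304.72129068485896 deg 0.051696167377743824
```

Move aside for an unobstructed final look.

>>> step_arm(
  steps=[0.35,-0.1,-0.06,0.005,0,0,0,0.35,-0.23,-0.15,0.015,0,0,0,0.35,-0.36,-0.23,0.02,0,0,0,0.35,-0.48,-0.31,0.03,0,0,0,0.35,-0.6,-0.39,0.04,0,0,0,0.35,-0.72,-0.47,0.05,0,0,0,0.35,-0.82,-0.53,0.055,0,0,0,0.35,-0.85,-0.55,0.057,0,0,0,0.35,-0.85,-0.55,0.057,0,0,0],
)

```text
time_s: 17.85
position: [0.3811, 0.0993, 0.3288]
tool_rot: [[-0.17, 0.98, -0.101], [0.985, 0.169, -0.017], [0.0, -0.103, -0.995]]
ft_force: [-0.3, -0.2, 0.7]
grip_width: 0.0299
```

```bash
python3 -c "
from h import *
im=tabmeas();crop(im,120,90,230,210,3,'pics/s14.png')
im,d=imaging.get_image('top');crop(im,120,130,220,200,3,'pics/t14.png')
P=cloud('top',d)
for n in('timer','ramekin','jar_a','glass'):
  for x in imaging.regions_of('top',n)[:2]:
    print(n,round(x['score'],2),np.median(P[x['mask']&(d>0)],0))
for x in imaging.regions_of('top','tablet')[:2]:
    Q=P[x['mask']&(d>0)];c,nn,q=plane(Q);s=q-H;print(round(x['score'],2),c,'recl',np.arctan2(-nn[2],nn@SX),'off',(c-H)@nn,'lat',np.percentile(s@SY,[1,99]),'along',np.percentile(s@np.cross(nn,SY),[1,99]))
"
```

```text
blue lat pct [-0.0346 -0.0186  0.0804  0.0911] z [0.0062 0.1221]
tab 0.57 c stand 0.022580570517326936 0.021502257865669592 0.06483870741140918 recl 0.5403974262215996 yawerr -0.496872732771041 2754 3133
 lat range [-0.0394 -0.0343  0.0766  0.0784] bottom edge along [0.0013 0.0032 0.1279 0.1317]
 front plane normal offset from hinge -0.014154587109718267
timer 0.85 [0.6562 0.4498 0.0592]
ramekin 0.73 [0.6954 0.3719 0.0271]
jar_a 0.93 [0.7269 0.3169 0.0958]
jar_a 0.65 [0.7265 0.2478 0.0953]
glass 0.66 [0.632  0.1113 0.0164]
0.96 [0.5387 0.3982 0.1228] recl 0.5369801723485608 off -0.014031706556754243 lat [-0.076   0.0776] along [0.0048 0.1346]
```

View pics/s14.png

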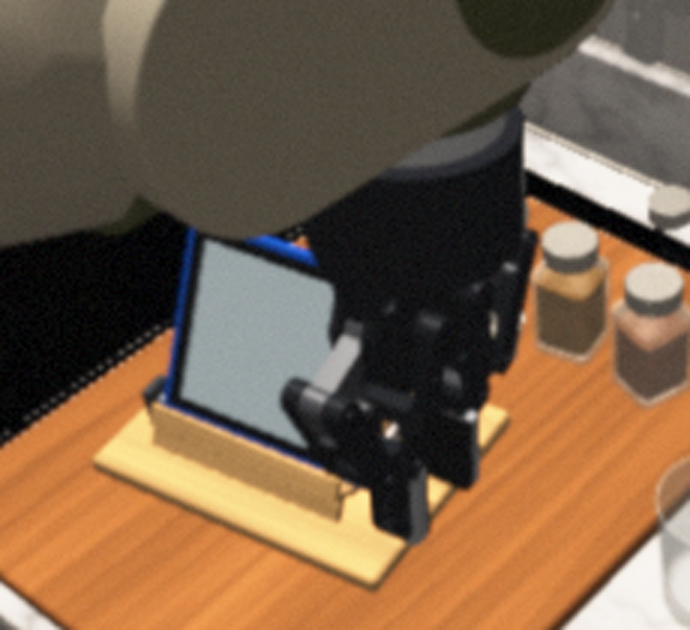

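View pics/t14.png

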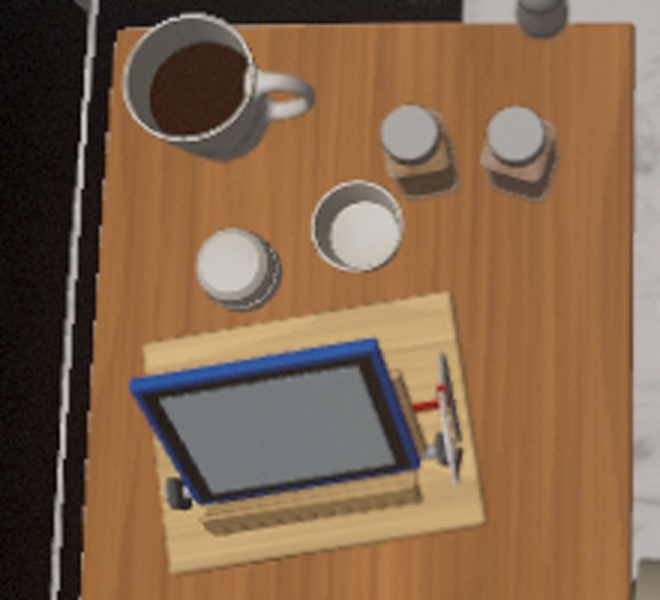

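```bash
python3 -c "
from rig import close_job
print(close_job())"
```

```text
the job is handed in; nothing more can be done
None
```

I folded the panel back by pinching its top edge and let it go. Then I lifted the tablet out of the dock and laid it on the panel, and handed the job in at about 18 s of the 58 s allowed. The hand-in gave no verdict.

**Panel:** after I let go of it, with the tablet still in the dock, its face measured 0.535 rad back (target 0.524, allowed 0.445–0.605). At the end the tablet hides most of it, so I read its angle from the tablet lying flat on it.

**Tablet:** in the final pictures from both cameras:
- **Recline:** 0.537 rad (top camera) and 0.540 rad (scene camera).
- **Contact:** the screen face is 14.0–14.2 mm in front of the hinge axis, which is what a tablet flat on the panel should give.
- **Seating:** its lower edge is behind the lip, and it is centred within a few millimetres.

**Other things:** the jars, ramekin and glass measured within about 2 mm of where they started. The timer had no top-camera reading at the start, but the pictures show it standing in the same place. The gripper was well clear of everything when I handed in.

**Disagreements and limits:**
- The two cameras differ by about 2 mm in y and z, so I used the average.
- The last scene picture had the gripper covering part of the tablet, so the final centring rests on the top camera and on earlier scene pictures.
- One panel detection, taken while the tablet covered the panel, landed on other objects, and I ignored it.
- Joint 3 came close to its lower limit (12.7–12.9 degrees against 12.68) on both retreats from the stand. No reading showed it past the limit.

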